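# Roll test for a pen case on the calligrapher's stall

## Robot

A 6-joint arm with a two-finger parallel gripper is mounted at the origin on the work surface. World frame = base frame: x ahead of the robot, y to its left, z up, the work surface at z = 0. Lengths are in m, angles in rad, forces in N, time in s.
With the tool pointing down it reaches from about 0.325 to 0.775 m from the base axis. Payload 5.5 kg.
Tool frame: the origin (TCP) lies at the very end of the fingers, on their centre line; the grasp point (between the pads) lies 19 mm behind it; z points along the fingers, y is the line along which they close (so a half turn about z gives the same grasp; the last joint's range is limited). The gripper opens to 88 mm and grips with 3 to 60 N. Pads are 20 mm wide; open, the fingers measure 115 mm over their backs; the gripper's body (75 mm by 178 mm) begins 61 mm behind the grasp point.
Start: joints at [1.152, 0.091, 1.231, -0, 1.82, -0.057], TCP at [0.212, 0.561, 0.223] pointing down, gripper open.
Joint ranges: [-2.87, 2.87], [-0.86, 2.18], [0.17, 2.46], [-1.51, 4.65], [0.06, 2.69], [-2.65, 2.65]. Speed limits (rad/s): [2.57, 2.57, 3.01, 3.14, 3.14, 3.14].

## Interface

Orientations are given as a unit quaternion [w, x, y, z].
In Python, from cell import manip, viewer gives the robot as it stands.
- The arm moves only by the tool play_rows, never from a script. Its argument "moves" is a list of rows, each an object with "turn": the turn, a rotation vector about the tool's x, y, z in rad, a list of three; "dp": the shift along the tool's x, y, z in m, a list of three; "jaw": the opening in per cent of the stroke, from 0 (shut) to 100 (fully open). In form: [{"turn": [rx, ry, rz], "dp": [tx, ty, tz], "jaw": jaw}, ...]. A call has 1 to 20 rows; each row shifts and turns the commanded pose from where the row before left it, along the tool's axes as they then stand; what a row does not reach is not made up. A row lasts 1/8 s, in which the tool goes at most 62.5 mm and 10.7 degrees, less where a joint would pass 70% of its speed; a pose out of reach is approached as far as the arm can. A call with a gripper value outside its range is refused whole. The fingers move at their own pace and stop on an object; "force" is the grip in N (left out, the last holds). Time passes only in rows, so rows that do not move let the fingers close. It gives the time, the measured TCP pose, the force, the opening and the grip force at its end, in the units of the state.
- manip.get_state(): the state, without advancing time (a new reading comes with each control period).
- viewer.camera(name): name is "scene" or "top" or "wrist"; returns a dict with "image" (400x640x3 uint8, red, green, blue), "depth" (400x640 float32, m along the optical axis (not along the pixel's ray), 0 where there is no reading), "fx", "fy", "cx", "cy" (pixels), "extrinsics" (4x4, takes a point from world to camera coordinates). Camera axes: x right, y down, z forward; pixel columns grow to the right and rows downward; lengths in m; the calibration is good to about 2 mm. A picture is of the moment at which its call begins.
- manip.finish_job(): hands the job in; it is judged then, once.
The state is a dict: "time": time; "joint_pos": joint angles; "qd": joint speeds; "tau": joint torques, N m; "ee_pos": TCP position; "ee_rot": TCP orientation; "ft_force": force on the tool from outside, world axes, zero at the start; "moment": the same for the moment, N m; "width": opening from 0.0 (shut) to 1.0 (fully open); "gripper_force": force on a finger pad.
Only numpy, scipy, OpenCV 4.12 (cv2) and the standard library are available. Lean on these libraries where they do the work, as an engineer would, in place of code of your own. Each camera call takes 0.05 s, during which the arm holds its last target. There are 200 camera calls.

## Task

Test the one pen case that lies on the green blotter: lay it across the ramp on the red band, along the band, and let go of it. If it rolls down into the gutter at the ramp's foot, leave it there; if it stays on the ramp or only slides, put it into the open wooden keeping box. Leave the other case lying on the red pen roll.

Things in the scene. Friction and masses are not known exactly. Their poses are not given: they have to be found in the camera images.
- round_case: Round pen case: a dark wood cylinder with brass ends, 28 mm diameter, 120 mm long, about 70 g. Origin at its centre; its x axis runs along its length. Laid across the ramp it rolls down. Either this or the square case starts on the green blotter (the one to test), the other on the red pen roll (to be left alone).
- square_case: Square pen case: dark wood with brass ends, same colours, square section 28 x 28 mm, 120 mm long, about 80 g. Origin at its centre; its x axis runs along its length; it starts lying on a flat side. On the ramp it stays where it is released (it may slide a few mm).
- ramp: Light wood ramp with dark wood sides, fixed to the table, turned a little about the vertical. Origin on the table under its middle; its x axis points level in the downhill direction, y across, z up. The sloping board spans x -150 (top, board surface 75 mm high) to +90 mm (foot, 33 mm high), a slope of 10 degrees; 180 mm wide between side rails that stand 10 mm above the board. From x = 90 to 160 mm follows the gutter.
- release_band (a point): Centre of the red band across the upper part of the ramp (band 80 mm wide downhill, the full width across), on the board's surface, 63 mm above the table. Axes as the ramp's.
- gutter (a point): Middle of the blue-lined gutter at the ramp's foot, on its floor: 70 mm long downhill, 180 mm wide, a step of 13 mm below the board's foot, walls up to 50 mm above the table; nothing to be handled there.
- keep_box: Open wooden keeping box with a white lining, fixed to the table, 200 (its x) x 170 (its y) x 45 mm high, walls and floor 6 mm. Origin at the centre of its underside.
- blotter: Green blotter with black corners, 160 x 160 mm, 3 mm thick, fixed to the table. Origin at the centre of its underside. The case whose centre lies over it is the one to test. Blotter and box stand on either side of the ramp and may be swapped.
- pen_roll: Red pen roll, 100 (its x) x 180 mm (its y), 3 mm thick, fixed, beyond the right side (negative world y). Origin at the centre of its underside. The other case rests on it.

How it is judged:
On the way:
1. The case from the blotter lies across the ramp on the red band, let go of (((x of round_case in the frame of release_band between -0.05 and 0.06 m and y of round_case in the frame of release_band between -0.04 and 0.04 m and z of round_case in the frame of release_band below 0.028 m and angle between the x axis of round_case and the y axis of ramp, either way round below 0.3 rad and contact force between the fingers and round_case below 0.05 N) or (x of square_case in the frame of release_band between -0.05 and 0.06 m and y of square_case in the frame of release_band between -0.04 and 0.04 m and z of square_case in the frame of release_band below 0.028 m and angle between the x axis of square_case and the y axis of ramp, either way round below 0.3 rad and contact force between the fingers and square_case below 0.05 N))), for 0.1 s.
At the end, for the whole second after the job is handed in: The tested case is at rest where it belongs: the round one in the gutter at the ramp's foot (its centre within 35 mm of the gutter's middle, downhill), or the square one lying down inside the keeping box; the other case is still on the pen roll, moved less than 25 mm (((x of round_case in the frame of gutter between -0.035 and 0.035 m and z of round_case in the frame of gutter below 0.032 m and y of round_case in the frame of gutter between -0.09 and 0.09 m and distance of square_case from where it was at the start of the episode below 0.025 m and horizontal distance between square_case and pen_roll below 0.06 m and linear speed of each of round_case, square_case below 0.03 m/s) or (x of square_case in the frame of keep_box between -0.095 and 0.095 m and y of square_case in the frame of keep_box between -0.08 and 0.08 m and z of square_case in the frame of keep_box below 0.035 m and distance of round_case from where it was at the start of the episode below 0.025 m and horizontal distance between round_case and pen_roll below 0.06 m and linear speed of each of round_case, square_case below 0.03 m/s))); the robot touches nothing.
It also fails if it takes over 56 s, if anything falls off the work surface, if the arm or the gripper's body presses on something with over 40 N, if the wrist force passes 120 N, or if a joint passes its speed limit or range.

## Working session

There is one attempt and no reset: what is moved stays moved. The work goes in short steps, Python scripts to look and compute and a tool call to move; the robot and the scene stay as the last step left them, time stands still between calls to the robot, and variables do not carry over. Pictures are saved under pics/ and viewed, at most 10 in all, crops included, and the job is handed in when it is done.

Besides the shell and the picture viewer there is one more tool, called after "Request:" in YAML: its name, and indented under it one key for each argument. play_rows: Moves the arm, as the interface text tells. Its arguments: {"type":"object","properties":{"moves":{"type":"array","items":{"type":"object","properties":{"turn":{"type":"array","items":{"type":"number"}},"dp":{"type":"array","items":{"type":"number"}},"jaw":{"type":"number"}}}},"force":{"type":"number"}},"required":["moves"]}

```bash
mkdir -p pics; python3 - <<'E'
from cell import manip, viewer
import cv2,numpy as np
s=manip.get_state(); print(s['ee_pos'],s['ee_rot'],s['width'],s['time'])
c=viewer.camera("top"); np.savez('top.npz',**c)
print(c['fx'],c['fy'],c['cx'],c['cy'],np.round(c['extrinsics'],3))
cv2.imwrite('pics/top.png',c['image'][:,:,::-1])
E
```

```text
[0.21223977 0.56087787 0.22153754] [-2.24749390e-04  1.79899227e-01  9.83684568e-01 -9.42243061e-04] 0.998111337906122 0.0
455.3050154266146 455.3050154266146 320.3033648624076 203.77472532863158 [[ 0.024 -1.    -0.011 -0.004]
 [-0.992 -0.023 -0.124  0.57 ]
 [ 0.124  0.014 -0.992  1.048]
 [ 0.     0.     0.     1.   ]]
```

View pics/top.png

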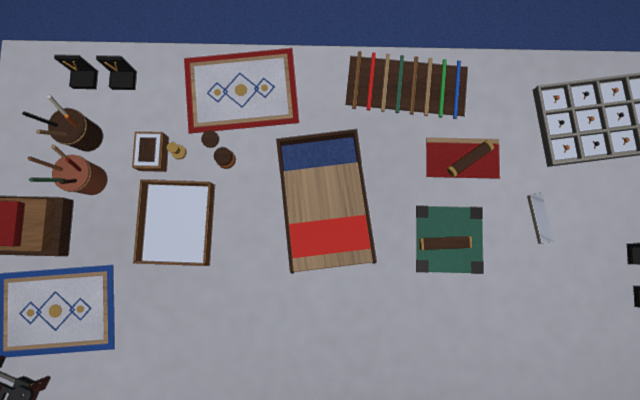

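The top view shows the blotter at (450,240) with its case at (446,243), the red band at (329,237), the ramp running downhill toward the blue gutter at (318,153), the box at (174,222), and the pen roll at (463,158) with the other case.

```bash
cat > h.py <<'E'
import numpy as np,cv2
def ray(c,uv,z):
    R=c['extrinsics'][:3,:3];t=c['extrinsics'][:3,3];o=-R.T@t
    uv=np.atleast_2d(uv).astype(float)
    d=np.c_[(uv[:,0]-c['cx'])/c['fx'],(uv[:,1]-c['cy'])/c['fy'],np.ones(len(uv))]@R
    return o+d*((z-o[2])/d[:,2])[:,None]
def pts(c):
    R=c['extrinsics'][:3,:3];t=c['extrinsics'][:3,3]
    v,u=np.mgrid[:c['depth'].shape[0],:c['depth'].shape[1]];D=c['depth']
    return (np.stack([(u-c['cx'])/c['fx']*D,(v-c['cy'])/c['fy']*D,D],-1)-t)@R
def rect(mask):
    n,l,s,_=cv2.connectedComponentsWithStats(mask.astype(np.uint8))
    m=(l==1+s[1:,4].argmax()); 
    return m,cv2.boxPoints(cv2.minAreaRect(np.argwhere(m)[:,::-1].astype(np.float32)))
def axis(P):
    xy=P[:,:2]; r=cv2.minAreaRect((xy*1000).astype(np.float32)); b=cv2.boxPoints(r)/1000
    e=[b[1]-b[0],b[2]-b[1]]; e=max(e,key=np.linalg.norm)
    return np.array(r[0])/1000,np.array(r[1]),np.degrees(np.arctan2(e[1],e[0]))
E
python3 - <<'E'
from h import *
c=dict(np.load('top.npz')); I=c['image'].astype(int); P=pts(c); r,g,b=I[...,0],I[...,1],I[...,2]
def win(m,x0,x1,y0,y1):
    w=np.zeros(m.shape,bool); w[y0:y1,x0:x1]=m[y0:y1,x0:x1]; return w
red=(r>150)&(g<70)&(b<70)
m,_=rect(win(red,270,390,180,280)); print('band',axis(P[m]),P[m].mean(0))
brown=(r>g+12)&(g>=b)&(P[...,2]>.012)
for n,w in (('blot',(410,490,225,265)),('roll',(430,500,135,180))):
    m,_=rect(win(brown,*w)); ct,sz,a=axis(P[m]); print(n,ct,sz,a,np.percentile(P[m][:,2],[5,50,95]).round(4))
    th=np.radians(a); s=(P[m][:,:2]-ct)@[-np.sin(th),np.cos(th)]
    for k in np.arange(-.018,.018,.004):
        q=(s>=k)&(s<k+.004)
        if q.any(): print('  ',round(k*1000),P[m][q,2].mean().round(4),I[m][q].mean(0).round())
white=(r>150)&(b>175); 
m,_=rect(win((abs(r-b)<60)&(r>170),142,208,186,262)); print('box',axis(P[m]),np.median(P[m][:,2]))
blue=(b>r+40)&(b>g+20); m,_=rect(win(blue,270,370,130,180)); print('gutter',axis(P[m]),np.median(P[m][:,2]))
grn=(g>r+20)&(g>b);m,_=rect(win(grn,400,500,190,290)); print('blotter',axis(P[m]))
im=np.hstack([cv2.resize(c['image'][y:y+50,x:x+90,::-1],None,fx=4.4,fy=6,interpolation=2) for x,y in((405,220),(425,132))])
cv2.imwrite('pics/crop.png',im)
E
```

```text
band (array([ 0.48517212, -0.01388914]), array([ 95.09831238, 178.20172119]), np.float32(-81.49372)) [ 0.49267274 -0.01261381  0.06575712]
blot [ 0.47237576 -0.17613663] [ 32.00505447 346.50579834] -83.181 [0.0269 0.0306 0.0339]
   -18 0.1381 [65. 49. 37.]
   -14 0.0302 [67. 48. 36.]
   -10 0.0305 [68. 49. 37.]
   -6 0.0308 [70. 51. 38.]
   -2 0.0306 [68. 50. 37.]
   2 0.0304 [68. 49. 37.]
   6 0.0308 [71. 52. 38.]
   10 0.0298 [72. 53. 38.]
   14 0.0292 [103.  83.  52.]
roll [ 0.58226166 -0.2044586 ] [ 27.8068161  493.12637329] -53.030285 [0.0199 0.0283 0.0324]
   -14 0.023 [74. 49. 34.]
   -10 0.0282 [72. 54. 39.]
   -6 0.0298 [71. 53. 39.]
   -2 0.03 [71. 53. 39.]
   2 0.0793 [72. 54. 39.]
   6 0.0279 [70. 52. 36.]
   10 0.023 [71. 43. 30.]
box (array([0.51710004, 0.21472615]), array([443.52966309, 182.96470642]), np.float32(89.26051)) 0.006616581268018611
gutter (array([5.84586304e-01, 5.25131226e-04]), array([296.05047607, 178.72381592]), np.float32(8.419739)) 0.011768741970676582
blotter (array([ 0.49322302, -0.19415305]), array([157.59136963, 378.37652588]), np.float32(-88.922295))
```

```bash
python3 - <<'E'
from cell import viewer
import cv2
cv2.imwrite('pics/scene.png',viewer.camera("scene")['image'][:,:,::-1])
E
```

```text
(no output)
```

View pics/scene.png

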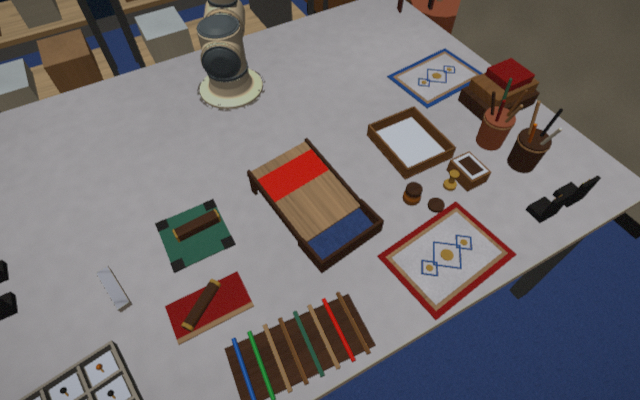

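The scene view shows the case on the blotter (195,223) and the other on the pen roll (200,307). The depth profiles point to a flat-topped (square) case on the blotter and a rounded one on the roll. Depth has outliers, so I'm re-measuring by casting rays onto the known heights.

```bash
python3 - <<'E'
from h import *
c=dict(np.load('top.npz')); I=c['image'].astype(int); P=pts(c); r,g,b=I[...,0],I[...,1],I[...,2]
def go(n,m,x0,x1,y0,y1,z):
    w=np.zeros(m.shape,bool); w[y0:y1,x0:x1]=m[y0:y1,x0:x1]
    w=cv2.morphologyEx(w.astype(np.uint8),cv2.MORPH_OPEN,np.ones((3,3)))
    m,_=rect(w); Q=ray(c,np.argwhere(m)[:,::-1],z); ct,sz,a=axis(Q)
    print(n,ct.round(4),sz.round(1),a,Q[:,:2].mean(0).round(4),m.sum())
red=(r>150)&(g<70)&(b<70)
go('band',red,270,390,180,280,.063)
brown=(r>g+8)&(g>=b+5)
go('case',brown,410,490,225,265,.031)
go('roundcase',brown&~((r>g*2)),430,500,135,180,.025)
go('boxfloor',(r>150),142,208,186,262,.006)
go('gutter',(b>r+40)&(b>g+20),270,370,130,180,.02)
go('blotter',((g>r+20)&(g>b))|(r+g+b<150)|brown,410,490,200,280,.003)
E
```

```text
band [ 0.4929 -0.0126] [ 78.  178.7] -81.52805 [ 0.4928 -0.0128] 2620
case [ 0.4856 -0.2878] [ 26.1 121. ] -86.21534 [ 0.4855 -0.2879] 566
roundcase [ 0.6942 -0.3375] [ 94.1 165.4] -88.79808 [ 0.7085 -0.3444] 875
boxfloor [0.5192 0.3636] [146.4 185.2] -0.71292883 [0.5179 0.3635] 4503
gutter [0.6962 0.0171] [ 61.8 177.5] -81.64605 [0.6961 0.0172] 1786
blotter [ 0.4954 -0.3045] [156.4 157.7] -0.12881252 [ 0.499  -0.3044] 3872
```

Request:
play_rows:
  moves:
    - {"turn":[0,0,0.163],"dp":[0,0,0],"jaw":100}
    - {"turn":[0,0,0.163],"dp":[0,0,0],"jaw":100}
    - {"turn":[0,0,0.163],"dp":[0,0,0],"jaw":100}
    - {"turn":[0,0,0.163],"dp":[0,0,0],"jaw":100}
    - {"turn":[0,0,0.163],"dp":[0,0,0],"jaw":100}
    - {"turn":[0,0,0.163],"dp":[0,0,0],"jaw":100}
    - {"turn":[0,0,0.163],"dp":[0,0,0],"jaw":100}
    - {"turn":[0,0,0],"dp":[-0.05,0.0125,0],"jaw":100}
    - {"turn":[0,0,0],"dp":[-0.05,0.0125,0],"jaw":100}
    - {"turn":[0,0,0],"dp":[-0.05,0.0125,0],"jaw":100}
    - {"turn":[0,0,0],"dp":[-0.05,0.0125,0],"jaw":100}
    - {"turn":[0,0,0],"dp":[-0.05,0.0125,0],"jaw":100}
    - {"turn":[0,0,0],"dp":[-0.05,0.0125,0],"jaw":100}
    - {"turn":[0,0,0],"dp":[-0.05,0.0125,0],"jaw":100}
    - {"turn":[0,0,0],"dp":[-0.05,0.0125,0],"jaw":100}
    - {"turn":[0,0,0],"dp":[-0.05,0.0125,0],"jaw":100}
    - {"turn":[0,0,0],"dp":[-0.05,0.0125,0],"jaw":100}
    - {"turn":[0,0,0],"dp":[-0.05,0.0125,0],"jaw":100}
    - {"turn":[0,0,0],"dp":[-0.05,0.0125,0],"jaw":100}
    - {"turn":[0,0,0],"dp":[-0.05,0.0125,0],"jaw":100}

```text
time: 2.6
ee_pos: [0.4187, -0.078, 0.2223]
ee_rot: [-0.0, 0.683, 0.731, 0.0]
ft_force: [0.0, 0.3, -0.6]
width: 1.001
gripper_force: 0.0
```

Request:
play_rows:
  moves:
    - {"turn":[0,0,0],"dp":[-0.05,0.0125,0],"jaw":100}
    - {"turn":[0,0,0],"dp":[-0.05,0.0125,0],"jaw":100}
    - {"turn":[0,0,0],"dp":[-0.05,0.0125,0],"jaw":100}
    - {"turn":[0,0,0],"dp":[-0.05,0.0125,0],"jaw":100}
    - {"turn":[0,0,0],"dp":[0,0,0],"jaw":100}
    - {"turn":[0,0,0],"dp":[0,0,0],"jaw":100}

```text
time: 3.35
ee_pos: [0.4819, -0.2719, 0.2221]
ee_rot: [-0.001, 0.683, 0.731, 0.0]
ft_force: [0.2, 0.4, 0.4]
width: 1.001
gripper_force: 0.0
```

```bash
cat > st.py <<'E'
from cell import manip
import numpy as np,sys
from scipy.spatial.transform import Rotation as R
def togo(x,y,z,yang,tilt=0):
    "shift in tool axes to world x,y,z; world angle of tool y now and turn needed about tool z"
    s=manip.get_state(); q=s['ee_rot']; M=R.from_quat([q[1],q[2],q[3],q[0]]).as_matrix()
    a=np.degrees(np.arctan2(M[1,1],M[0,1])); d=np.array([x,y,z])-s['ee_pos']
    print('t',round(s['time'],2),'pos',s['ee_pos'].round(4),'yang',a.round(2),'toolz',M[:,2].round(3),'w',round(s['width'],3),'F',np.round(s['gripper_force'],1),np.round(s['ft_force'],1))
    print('dp',(M.T@d).round(4),'turnz',np.radians(a-yang).round(3),'j',np.round(s['joint_pos'],2))
    return s
if __name__=='__main__': togo(*map(float,sys.argv[1:]))
E
cat > w.py <<'E'
from cell import viewer; from h import *
c=viewer.camera("wrist"); np.savez('wrist.npz',**c); cv2.imwrite('pics/wrist.png',c['image'][:,:,::-1])
I=c['image'].astype(int);P=pts(c);r,g,b=I[...,0],I[...,1],I[...,2]
m=(P[...,2]>.022)&(P[...,2]<.04)&(r>g+8)&(g>=b+3)&(abs(P[...,1]+.288)<.09)&(abs(P[...,0]-.4856)<.04)
m,_=rect(cv2.morphologyEx(m.astype(np.uint8),cv2.MORPH_OPEN,np.ones((3,3))))
print(axis(ray(c,np.argwhere(m)[:,::-1],.031)),np.percentile(P[m][:,2],[5,50,95]))
E
python3 st.py .4856 -.2878 .12 3.8; python3 w.py
```

```text
t 3.35 pos [ 0.4819 -0.2719  0.2221] yang 3.88 toolz [-0.001  0.001 -1.   ] w 1.001 F 0.0 [0.2 0.4 0.4]
dp [-0.0162  0.0027  0.1021] turnz 0.001 j [-0.58 -0.03  1.36  0.    1.82 -0.64]
(array([ 0.48448471, -0.28859167]), array([ 25.48986816, 118.86138916]), np.float32(-85.96445)) [0.02956759 0.03103492 0.0322429 ]
```

View pics/wrist.png

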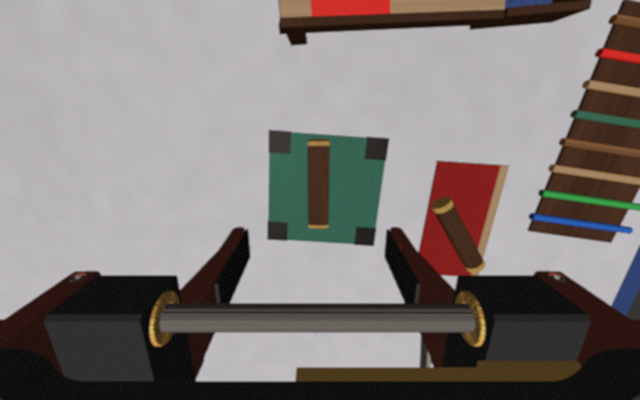

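The wrist view shows the flat-sided case on the blotter at (318,185), lined up with the jaws. The brass-ended round case is on the roll at (458,235). Next: descend and grip.

Request:
play_rows:
  moves:
    - {"turn":[0,0,0],"dp":[-0.016,0.002,0.04],"jaw":100}
    - {"turn":[0,0,0],"dp":[0,0,0.04],"jaw":100}
    - {"turn":[0,0,0],"dp":[0,0,0.04],"jaw":100}
    - {"turn":[0,0,0],"dp":[0,0,0.04],"jaw":100}
    - {"turn":[0,0,0],"dp":[0,0,0.03],"jaw":100}
    - {"turn":[0,0,0],"dp":[0,0,0.015],"jaw":100}
    - {"turn":[0,0,0],"dp":[0,0,0.008],"jaw":100}
    - {"turn":[0,0,0],"dp":[0,0,0],"jaw":100}
    - {"turn":[0,0,0],"dp":[0,0,0],"jaw":20}
    - {"turn":[0,0,0],"dp":[0,0,0],"jaw":20}
    - {"turn":[0,0,0],"dp":[0,0,0],"jaw":20}
    - {"turn":[0,0,0],"dp":[0,0,0],"jaw":20}
    - {"turn":[0,0,0],"dp":[0,0,0],"jaw":20}
    - {"turn":[0,0,0],"dp":[0,0,0],"jaw":20}
  force: 20

```text
time: 5.15
ee_pos: [0.4852, -0.2882, 0.0096]
ee_rot: [-0.0, 0.683, 0.731, -0.0]
ft_force: [1.0, 0.1, -0.7]
width: 0.356
gripper_force: 0.0
```

```bash
python3 st.py .4928 -.0127 .22 8.47
```

```text
t 5.15 pos [ 0.4852 -0.2882  0.0096] yang 3.89 toolz [-0.  0. -1.] w 0.356 F 0.0 [ 1.   0.1 -0.7]
dp [ 0.2744  0.0263 -0.2104] turnz -0.08 j [-0.6   0.06  1.64 -0.    1.44 -0.66]
```

Request:
play_rows:
  moves:
    - {"turn":[0,0,0],"dp":[0,0,0],"jaw":15}
    - {"turn":[0,0,0],"dp":[0,0,0],"jaw":15}
    - {"turn":[0,0,0],"dp":[0,0,0],"jaw":15}
    - {"turn":[0,0,0],"dp":[0,0,-0.03],"jaw":15}
    - {"turn":[0,0,0],"dp":[0,0,-0.045],"jaw":15}
    - {"turn":[0,0,0],"dp":[0,0,-0.045],"jaw":15}
    - {"turn":[0,0,0],"dp":[0,0,-0.045],"jaw":15}
    - {"turn":[0,0,-0.08],"dp":[0,0,-0.02],"jaw":15}

```text
time: 6.15
ee_pos: [0.486, -0.2887, 0.1982]
ee_rot: [0.002, 0.652, 0.758, 0.0]
ft_force: [-0.0, 1.1, -1.9]
width: 0.318
gripper_force: 20.0
```

```bash
python3 st.py .4928 -.0127 .15 8.47
```

```text
t 6.15 pos [ 0.486  -0.2887  0.1982] yang 8.59 toolz [ 0.004 -0.003 -1.   ] w 0.318 F 20.0 [-0.   1.1 -1.9]
dp [0.272  0.0478 0.0475] turnz 0.002 j [-0.6  -0.01  1.38  0.    1.77 -0.75]
```

Request:
play_rows:
  moves:
    - {"turn":[0,0,0],"dp":[0.034,0.006,0],"jaw":15}
    - {"turn":[0,0,0],"dp":[0.034,0.006,0],"jaw":15}
    - {"turn":[0,0,0],"dp":[0.034,0.006,0],"jaw":15}
    - {"turn":[0,0,0],"dp":[0.034,0.006,0],"jaw":15}
    - {"turn":[0,0,0],"dp":[0.034,0.006,0],"jaw":15}
    - {"turn":[0,0,0],"dp":[0.034,0.006,0],"jaw":15}
    - {"turn":[0,0,0],"dp":[0.034,0.006,0],"jaw":15}
    - {"turn":[0,0,0],"dp":[0.034,0.006,0],"jaw":15}
    - {"turn":[0.0875,0,0],"dp":[0,0,0.02],"jaw":15}
    - {"turn":[0.0875,0,0],"dp":[0,0,0.02],"jaw":15}
    - {"turn":[0,0,0],"dp":[0,0,0.02],"jaw":15}
    - {"turn":[0,0,0],"dp":[0,0,0],"jaw":15}
    - {"turn":[0,0,0],"dp":[0,0,0],"jaw":15}

```text
time: 7.78
ee_pos: [0.4877, -0.013, 0.136]
ee_rot: [-0.057, 0.65, 0.755, -0.066]
ft_force: [0.5, 0.4, -1.2]
width: 0.317
gripper_force: 20.0
```

```bash
python3 st.py .494 -.0125 .070 8.47
```

```text
t 7.78 pos [ 0.4877 -0.013   0.136 ] yang 8.47 toolz [-0.171 -0.026 -0.985] w 0.317 F 20.0 [ 0.5  0.4 -1.2]
dp [-0.0005  0.0176  0.0639] turnz 0.0 j [-0.07 -0.05  1.54 -0.04  1.82 -0.22]
```

Request:
play_rows:
  moves:
    - {"turn":[0,0,0],"dp":[0,0.018,0.02],"jaw":15}
    - {"turn":[0,0,0],"dp":[0,0,0.02],"jaw":15}
    - {"turn":[0,0,0],"dp":[0,0,0.014],"jaw":15}
    - {"turn":[0,0,0],"dp":[0,0,0.006],"jaw":15}
    - {"turn":[0,0,0],"dp":[0,0,0.002],"jaw":15}
    - {"turn":[0,0,0],"dp":[0,0,0],"jaw":15}

```text
time: 8.52
ee_pos: [0.4945, -0.0119, 0.0714]
ee_rot: [-0.057, 0.65, 0.755, -0.066]
ft_force: [0.1, -0.4, -0.7]
width: 0.318
gripper_force: 20.0
```

```bash
python3 st.py .494 -.0125 .070 8.47
```

```text
t 8.53 pos [ 0.4945 -0.0119  0.0714] yang 8.48 toolz [-0.171 -0.026 -0.985] w 0.318 F 20.0 [ 0.1 -0.4 -0.7]
dp [-0.0005 -0.0003  0.0015] turnz 0.0 j [-0.07 -0.01  1.61 -0.04  1.71 -0.22]
```

Request:
play_rows:
  moves:
    - {"turn":[0,0,0],"dp":[0,0,0.001],"jaw":15}
    - {"turn":[0,0,0],"dp":[0,0,0],"jaw":15}

```text
time: 8.78
ee_pos: [0.4943, -0.0119, 0.0701]
ee_rot: [-0.057, 0.65, 0.755, -0.066]
ft_force: [-0.6, -0.2, -0.8]
width: 0.32
gripper_force: 20.0
```

Request:
play_rows:
  moves:
    - {"turn":[0,0,0],"dp":[0,0,0.001],"jaw":15}
    - {"turn":[0,0,0],"dp":[0,0,0],"jaw":15}

```text
time: 9.02
ee_pos: [0.494, -0.0119, 0.069]
ee_rot: [-0.057, 0.65, 0.755, -0.066]
ft_force: [-1.0, -0.8, 0.3]
width: 0.321
gripper_force: 20.0
```

Request:
play_rows:
  moves:
    - {"turn":[0,0,0],"dp":[0,0,0.0005],"jaw":55}
    - {"turn":[0,0,0],"dp":[0,0,0],"jaw":55}
    - {"turn":[0,0,0],"dp":[0,0,0],"jaw":55}
    - {"turn":[0,0,0],"dp":[0,0,0],"jaw":55}
    - {"turn":[0,0,0],"dp":[0,0,0],"jaw":55}
    - {"turn":[0,0,0],"dp":[0,0,0],"jaw":55}

```text
time: 9.78
ee_pos: [0.4938, -0.012, 0.0683]
ee_rot: [-0.057, 0.65, 0.755, -0.066]
ft_force: [0.1, 0.6, 0.7]
width: 0.55
gripper_force: 0.0
```

```bash
python3 st.py .494 -.0125 .070 8.47; python3 - <<'E'
from cell import viewer; import cv2
cv2.imwrite('pics/scene2.png',viewer.camera("scene")['image'][:,:,::-1])
E
```

```text
t 9.78 pos [ 0.4938 -0.012   0.0683] yang 8.48 toolz [-0.172 -0.026 -0.985] w 0.55 F 0.0 [0.1 0.6 0.7]
dp [-0.0006 -0.0002 -0.0016] turnz 0.0 j [-0.07 -0.    1.61 -0.04  1.7  -0.22]
```

View pics/scene2.png

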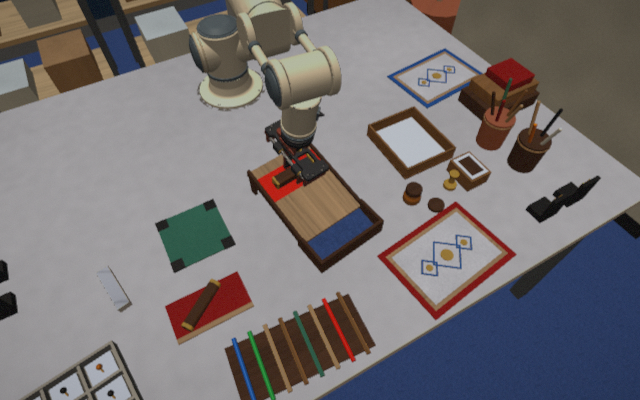

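The scene view shows the case lying on the red band at (288,177), between the opened fingers. I'll lift clear so the test is real and check whether it stays.

Request:
play_rows:
  moves:
    - {"turn":[0,0,0],"dp":[0,0,-0.02],"jaw":55}
    - {"turn":[0,0,0],"dp":[0,0,-0.04],"jaw":80}
    - {"turn":[0,0,0],"dp":[0,0,-0.04],"jaw":80}
    - {"turn":[0,0,0],"dp":[0,0,0],"jaw":80}
    - {"turn":[0,0,0],"dp":[0,0,0],"jaw":80}

```text
time: 10.45
ee_pos: [0.5112, -0.0094, 0.1671]
ee_rot: [-0.057, 0.65, 0.755, -0.066]
ft_force: [0.1, 0.5, -0.7]
width: 0.795
gripper_force: 0.0
```

```bash
python3 - <<'E'
from cell import viewer; from h import *
from st import togo
togo(.494,-.012,.0685,8.47)
c=viewer.camera("wrist"); cv2.imwrite('pics/wrist2.png',c['image'][:,:,::-1])
I=c['image'].astype(int);P=pts(c);r,g,b=I[...,0],I[...,1],I[...,2]
L=(P-[.4928,-.0127,.063])
a=np.radians(8.47); n=np.array([np.cos(a)*.1736,np.sin(a)*.1736,.985]); h=L@n
m=(h>.02)&(h<.04)&(abs(L[...,0])<.06)&(abs(L[...,1])<.08)&(r<150)
m,_=rect(cv2.morphologyEx(m.astype(np.uint8),cv2.MORPH_OPEN,np.ones((3,3))))
print(axis(P[m]),P[m].mean(0),np.percentile(h[m],[5,50,95]),m.sum())
E
```

```text
t 10.45 pos [ 0.5112 -0.0094  0.1671] yang 8.48 toolz [-0.172 -0.026 -0.985] w 0.795 F 0.0 [ 0.1  0.5 -0.7]
dp [-0.      0.      0.1002] turnz 0.0 j [-0.06  0.01  1.42 -0.04  1.88 -0.22]
(array([ 0.49745691, -0.01346711]), array([ 26.63070107, 109.03048706]), np.float32(-81.488464)) [ 0.4972228  -0.00975081  0.09001553] [0.02620327 0.02748544 0.0285828 ] 3323
```

View pics/wrist2.png

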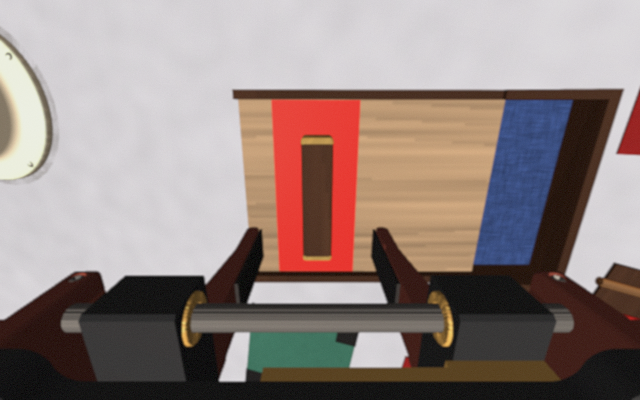

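The case sits still and square on the red band at (317,198), so it stays on the ramp and belongs in the box. Next: re-grip.

Request:
play_rows:
  moves:
    - {"turn":[0,0,0],"dp":[0,0,0.04],"jaw":80}
    - {"turn":[0,0,0],"dp":[0,0,0.035],"jaw":70}
    - {"turn":[0,0,0],"dp":[0,0,0.018],"jaw":60}
    - {"turn":[0,0,0],"dp":[0,0,0.006],"jaw":50}
    - {"turn":[0,0,0],"dp":[0,0,0],"jaw":15}
    - {"turn":[0,0,0],"dp":[0,0,0],"jaw":15}
    - {"turn":[0,0,0],"dp":[0,0,0],"jaw":15}
    - {"turn":[0,0,0],"dp":[0,0,0],"jaw":15}
    - {"turn":[0,0,0],"dp":[0,0,0],"jaw":15}
    - {"turn":[0,0,0],"dp":[0,0,-0.02],"jaw":15}
    - {"turn":[0,0,0],"dp":[0,0,-0.04],"jaw":15}
    - {"turn":[0,0,0],"dp":[0,0,-0.04],"jaw":15}
    - {"turn":[-0.0875,0,0],"dp":[0,0,0],"jaw":15}
    - {"turn":[-0.0875,0,0],"dp":[0,0,0],"jaw":15}
    - {"turn":[0,0,0],"dp":[0,0,0],"jaw":15}

```text
time: 12.38
ee_pos: [0.5107, -0.0095, 0.1692]
ee_rot: [0.001, 0.653, 0.757, 0.0]
ft_force: [-0.2, 0.3, -0.4]
width: 0.32
gripper_force: 20.0
```

```bash
python3 st.py .5185 .3635 .16 -0.7
```

```text
t 12.38 pos [ 0.5107 -0.0095  0.1692] yang 8.46 toolz [ 0.001 -0.    -1.   ] w 0.32 F 20.0 [-0.2  0.3 -0.4]
dp [0.3678 0.0626 0.0092] turnz 0.16 j [-0.09 -0.16  1.57 -0.    1.73 -0.23]
```

Request:
play_rows:
  moves:
    - {"turn":[0,0,0],"dp":[0.037,0.0063,0],"jaw":15}
    - {"turn":[0,0,0],"dp":[0.037,0.0063,0],"jaw":15}
    - {"turn":[0,0,0],"dp":[0.037,0.0063,0],"jaw":15}
    - {"turn":[0,0,0],"dp":[0.037,0.0063,0],"jaw":15}
    - {"turn":[0,0,0],"dp":[0.037,0.0063,0],"jaw":15}
    - {"turn":[0,0,0],"dp":[0.037,0.0063,0],"jaw":15}
    - {"turn":[0,0,0],"dp":[0.037,0.0063,0],"jaw":15}
    - {"turn":[0,0,0],"dp":[0.037,0.0063,0],"jaw":15}
    - {"turn":[0,0,0],"dp":[0.037,0.0063,0],"jaw":15}
    - {"turn":[0,0,0],"dp":[0.037,0.0063,0],"jaw":15}
    - {"turn":[0,0,0.16],"dp":[0,0,0],"jaw":15}
    - {"turn":[0,0,0],"dp":[0,0,0.03],"jaw":15}
    - {"turn":[0,0,0],"dp":[0,0,0.03],"jaw":15}
    - {"turn":[0,0,0],"dp":[0,0,0],"jaw":15}

```text
time: 14.12
ee_pos: [0.5175, 0.3651, 0.1041]
ee_rot: [-0.001, 0.711, 0.703, -0.004]
ft_force: [-0.4, -1.0, -1.1]
width: 0.317
gripper_force: 20.0
```

```bash
python3 st.py .5185 .3635 .015 -0.7; python3 - <<'E'
from cell import viewer; import cv2
cv2.imwrite('pics/wrist3.png',viewer.camera("wrist")['image'][:,:,::-1])
E
```

```text
t 14.12 pos [0.5175 0.3651 0.1041] yang -0.68 toolz [-0.007 -0.005 -1.   ] w 0.317 F 20.0 [-0.4 -1.  -1.1]
dp [-0.0012  0.0016  0.0891] turnz 0.0 j [ 0.56  0.2   1.33 -0.    1.63  0.57]
```

View pics/wrist3.png

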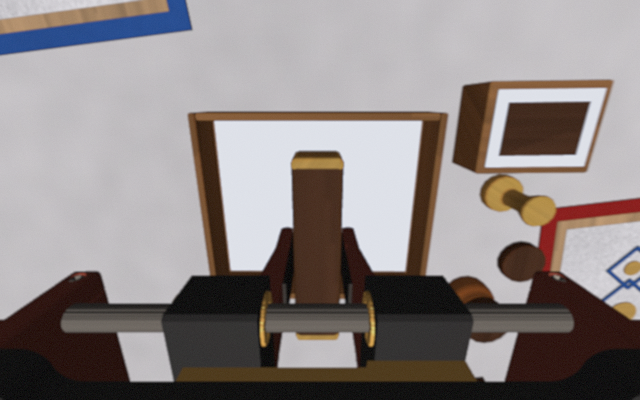

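The wrist view shows the case held at (318,230), centred over the white box floor with clearance on all sides. Next: lower and release.

Request:
play_rows:
  moves:
    - {"turn":[0,0,0],"dp":[-0.001,0.001,0.03],"jaw":15}
    - {"turn":[0,0,0],"dp":[0,0,0.03],"jaw":15}
    - {"turn":[0,0,0],"dp":[0,0,0.02],"jaw":15}
    - {"turn":[0,0,0],"dp":[0,0,0.005],"jaw":15}
    - {"turn":[0,0,0],"dp":[0,0,0.002],"jaw":15}
    - {"turn":[0,0,0],"dp":[0,0,0.001],"jaw":15}
    - {"turn":[0,0,0],"dp":[0,0,0],"jaw":15}

```text
time: 15.05
ee_pos: [0.5204, 0.3651, 0.0209]
ee_rot: [0.0, 0.711, 0.703, 0.001]
ft_force: [0.1, 0.0, -0.4]
width: 0.319
gripper_force: 20.0
```

Request:
play_rows:
  moves:
    - {"turn":[0,0,0],"dp":[0,0,0.004],"jaw":15}
    - {"turn":[0,0,0],"dp":[0,0,0.002],"jaw":15}
    - {"turn":[0,0,0],"dp":[0,0,0],"jaw":15}

```text
time: 15.42
ee_pos: [0.52, 0.3649, 0.0145]
ee_rot: [0.0, 0.711, 0.703, 0.0]
ft_force: [-2.0, -0.9, 4.4]
width: 0.318
gripper_force: 20.0
```

Request:
play_rows:
  moves:
    - {"turn":[0,0,0],"dp":[0,0,0.0007],"jaw":15}
    - {"turn":[0,0,0],"dp":[0,0,0],"jaw":15}

```text
time: 15.68
ee_pos: [0.52, 0.3649, 0.0145]
ee_rot: [0.0, 0.711, 0.703, 0.0]
ft_force: [-3.0, -2.1, 7.6]
width: 0.319
gripper_force: 20.0
```

Contact with the box floor. Release and rise.

Request:
play_rows:
  moves:
    - {"turn":[0,0,0],"dp":[0,0,-0.0007],"jaw":60}
    - {"turn":[0,0,0],"dp":[0,0,0],"jaw":60}
    - {"turn":[0,0,0],"dp":[0,0,0],"jaw":60}
    - {"turn":[0,0,0],"dp":[0,0,0],"jaw":60}
    - {"turn":[0,0,0],"dp":[0,0,-0.02],"jaw":60}
    - {"turn":[0,0,0],"dp":[0,0,-0.04],"jaw":60}
    - {"turn":[0,0,0],"dp":[0,0,-0.05],"jaw":60}
    - {"turn":[0,0,0],"dp":[0,0,-0.05],"jaw":60}
    - {"turn":[0,0,0],"dp":[0,0,0],"jaw":60}
    - {"turn":[0,0,0],"dp":[0,0,0],"jaw":60}
    - {"turn":[0,0,0],"dp":[0,0,0],"jaw":60}

```text
time: 17.05
ee_pos: [0.5194, 0.3645, 0.172]
ee_rot: [-0.0, 0.711, 0.703, -0.001]
ft_force: [-0.4, -0.3, -0.3]
width: 0.603
gripper_force: 0.0
```

```bash
python3 - <<'E'
from cell import viewer; import cv2,numpy as np
cv2.imwrite('pics/fin.png',np.hstack([cv2.resize(viewer.camera(n)['image'][:,:,::-1],(400,250)) for n in('wrist','scene')]))
E
```

```text
(no output)
```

View pics/fin.png

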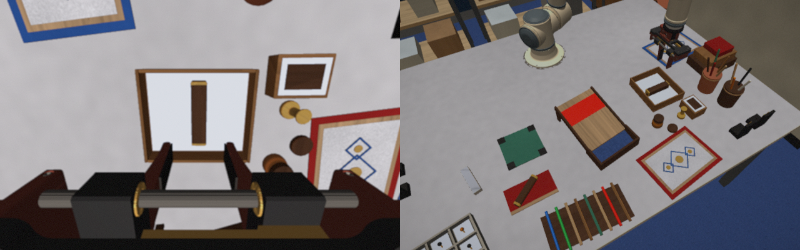

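The case lies flat in the box (wrist view, 199,113; scene view, 657,88). The other case is untouched on the roll (525,190), and the arm is clear.

```bash
python3 -c "
from cell import manip
print(manip.finish_job())"
```

```text
the job is handed in; nothing more can be done
None
```

The case on the blotter was the square one: it stayed on the red band when released, so I put it in the keeping box, left the round case untouched on the pen roll, and handed the job in at about 17 s (no verdict was shown).

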